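# Set the sander's speed selector to the fourth click and start it

### The job

Get the model-shop disc sander going at speed four: with a fingertip, push the pointer lever of the speed selector round from one side until it rests in the fourth click clockwise from its off stop (off counts as zero; it may already stand a click or two along), and take the finger away. Only then press the start button fully down and let it come back up. Pick nothing up, never take the lever between the fingers, and leave the things lying about on the bench where they are.

Things in the scene. Friction and masses are not known exactly. Their poses are not given: they have to be found in the camera images.
- speed_box: grey controller with aluminium top, 170 (x) x 150 (y) x 55 mm tall, fixed. Origin: centre of its underside, z up; its -x side faces the robot, give or take its yaw. The selector's vertical axis passes through the origin. On the panel, 66 mm from the axis, seven flat marks 30 degrees apart: a short bar at +y for off, then six round studs clockwise (from above), over +x, to -y.
- selector_axis (a point): point on the selector's turning axis at the level of the panel (55 mm above the bench). It turns with the selector: its x axis points along the lever towards the tip, z up.
- selector_tip (a point): top of the lever's outer end, 58 mm out from the axis, 25 mm above the panel. The selector is a black hub, 36 mm across and 27 mm high, with one straight lever 10 mm wide that reaches 58 mm from the axis; its underside is 3 mm and its top 25 mm above the panel.
- selector (a joint): angle of the selector, rad: 0 at the off stop, lever pointing to the box's +y; grows clockwise seen from above; one click is pi/6 (30 degrees), so the fourth is 2.094; upper stop at pi. Sprung detents: it rests only at whole clicks; leaving one takes about 3 N at 44 mm from the axis, and past half-way it snaps on to the next and stays. Starts at off, first or second click.
- start_station: grey push-button station 110 (x) x 90 (y) x 50 mm tall, fixed to the bench; origin at the centre of its underside.
- start_top (a point): centre of the top face of the steel start button, 68 mm above the bench when up; button 34 mm across, in a black collar 50 mm across whose top is 62 mm above the bench. It is pressed straight down.
- start (a joint): travel of the start button, m: 0 up, 0.006 fully down; sprung, 5 N at the bottom, comes back up when let go.
- glue: white glue bottle, 48 mm across, 125 mm tall. Bystander: leave it alone. Origin at the centre of its underside.
- tape: roll of paper tape lying flat, 68 mm across, 25 mm tall. Bystander: leave it alone. Origin at the centre of its underside.
- eraser: white eraser 50 x 24 x 14 mm. Bystander: leave it alone. Origin at the centre of its underside.
- offcut: basswood offcut 90 x 40 x 25 mm. Bystander: leave it alone. Origin at the centre of its underside.
- pin_jar: small clear jar, 52 mm across, 60 mm tall. Bystander: leave it alone. Origin at the centre of its underside.
- mug: white mug, 80 mm across, 90 mm tall, handle at its +y. Bystander: leave it alone. Origin at the centre of its underside.
- scale_rule: metal scale rule 300 x 25 x 12 mm, long along its x. Bystander: leave it alone. Origin at the centre of its underside.

How it is judged:
By the outcome, as a careful person would: the job done as asked, in the order asked, and still so for the second after the job is handed in, with the robot touching nothing.
It also fails if it takes over 61 s, if anything falls off the work surface, if the arm or the gripper's body presses on something with over 40 N, if the wrist force passes 120 N, or if a joint passes its speed limit or range.

### The arm

A 6-joint arm with a two-finger parallel gripper is mounted at the origin on the work surface. World frame = base frame: x ahead of the robot, y to its left, z up, the work surface at z = 0. Lengths are in mm, angles in rad, forces in N, time in s.
With the tool pointing down it reaches from about 300 to 775 mm from the base axis. Payload 14.6 kg.
Tool frame: the origin (TCP) lies between the finger pads; the fingertips stand 11 mm ahead of it and the grasp point (between the pads) lies 8 mm behind it; z points along the fingers, y is the line along which they close (so a half turn about z gives the same grasp; the last joint's range is limited). The gripper opens to 94 mm and grips with 3 to 60 N. Pads are 16 mm wide; open, the fingers measure 119 mm over their backs; the gripper's body (75 mm by 177 mm) begins 78 mm behind the grasp point.
Start: joints at [1.27, 0.3, 1.521, -0, 1.321, -0.067], TCP at [127.42, 535.027, 216.446] pointing down, gripper open.
Joint ranges: [-3.03, 3.03], [-0.79, 2.21], [0.23, 2.52], [-1.04, 4.18], [0, 3.07], [-2.55, 2.55]. Speed limits (rad/s): [2.22, 2.22, 2.57, 3.14, 3.14, 3.14].

### API

Orientations are given as a unit quaternion [x, y, z, w].
In Python, from rig import get_state, vision, job gives the robot as it stands.
- The arm moves only by the tool drive_tool, never from a script. Its argument "steps" is a list that holds one entry, the list of rows, each a list of 7 numbers: the turn, a rotation vector about the tool's x, y, z in units of 6 degrees (1.0 is 6 degrees), then the shift along the tool's x, y, z in units of 40 mm (1.0 is 40 mm), then the closure, from 0 (fully open) to 1 (shut). In form: [[[rx, ry, rz, tx, ty, tz, claw], ...]]. A call has 1 to 8 rows; each row shifts and turns the commanded pose from where the row before left it, along the tool's axes as they then stand; what a row does not reach is not made up. A row lasts 1/12 s, in which the tool goes at most 41.7 mm and 7.16 degrees, less where a joint would pass 70% of its speed; a pose out of reach is approached as far as the arm can. A call is refused whole if a number of a shift passes 1 or a number of a turn 1, either way. A call with a gripper value outside its range is refused whole. The fingers move at their own pace and stop on an object; the grip force is fixed at half the most. Time passes only in rows, so rows that do not move let the fingers close. It gives the time, the measured TCP pose, the force, the opening and the grip force at its end, in the units of the state.
- get_state(): the state, without advancing time (a new reading comes with each control period).
- vision.camera(name): name is "scene" or "side" or "wrist"; returns the picture (480x640x3 uint8, blue, green, red); there is no depth.
- vision.camera_params(name): a dict with "mtx" (3x3 intrinsics, pixels), "R" (3x3) and "t" (3): a world point X has camera coordinates R X + t. Camera axes: x right, y down, z forward; pixel columns grow to the right and rows downward; lengths in mm; the calibration is good to about 2 mm. A picture is of the moment at which its call begins: read the wrist's pose just before it. camera_params takes no time and is no camera call; for the wrist camera it gives the pose at the moment of the call.
- job.close_job(): hands the job in; it is judged then, once.
The state is a dict: "clock": time; "joint_pos": joint angles; "joint_velocities": joint speeds; "joint_torque": joint torques, N m; "eef_pos": TCP position; "tcp_rot": TCP orientation; "force": force on the tool from outside, world axes, zero at the start; "wrist_torque": the same for the moment, N m; "width": opening from 0.0 (shut) to 1.0 (fully open); "gripper_force": force on a finger pad.
Only numpy, scipy, OpenCV 4.12 (cv2) and the standard library are available. Lean on these libraries where they do the work, as an engineer would, in place of code of your own. Each camera call takes 0.05 s, during which the arm holds its last target. There are 200 camera calls.

## Working session

There is one attempt and no reset: what is moved stays moved. The work goes in short steps, Python scripts to look and compute and a tool call to move; the robot and the scene stay as the last step left them, time stands still between calls to the robot, and variables do not carry over. Pictures are saved under pics/ and viewed, at most 10 in all, crops included, and the job is handed in when it is done.

Besides the shell and the picture viewer there is one more tool, called by a JSON object that holds its "name" and its "arguments". drive_tool: Moves the arm, as the interface text tells. Its arguments: {"type":"object","properties":{"steps":{"type":"array"}},"required":["steps"]}

```bash
mkdir -p pics
python3 - <<'E'
from rig import get_state, vision
import cv2
s=get_state();print(s)
for n in("scene","side"):
    cv2.imwrite(f"pics/{n}0.png",vision.camera(n));p=vision.camera_params(n);print(n,p)
E
```

```text
{'clock': 0.0, 'joint_pos': array([ 1.27042284e+00,  3.00453434e-01,  1.52158279e+00,  1.87752803e-05,
        1.32068064e+00, -6.66199709e-02]), 'joint_velocities': array([ 5.93169681e-04, -3.56184740e-04,  3.72134245e-04,  2.28318176e-04,
       -2.93655225e-05, -8.16664717e-05]), 'joint_torque': array([ 2.18268862e-03, -5.31809771e+01, -3.52741814e+01,  7.09030358e-02,
        2.42699473e-02, -6.88259024e-05]), 'eef_pos': array([127.33288708, 534.80473004, 215.89528388]), 'tcp_rot': array([ 1.16613140e-01,  9.93177255e-01, -5.51011619e-04, -1.11508647e-04]), 'force': array([0.6553086 , 0.49680156, 0.2804306 ]), 'wrist_torque': array([ 0.06103345, -0.00252558, -0.02831156]), 'gripper_force': 0.0, 'width': 0.9999150303591837}
scene {'mtx': array([[526.57575539,   0.        , 324.50615886],
       [  0.        , 526.57575539, 230.39115283],
       [  0.        ,   0.        ,   1.        ]]), 'R': array([[-0.48545946,  0.87419056,  0.01095374],
       [ 0.74592429,  0.42069989, -0.5163415 ],
       [-0.4559891 , -0.24249221, -0.85631272]]), 't': array([ 292.44802666, -364.19224094, 1675.86852767])}
side {'mtx': array([[475.87357597,   0.        , 318.23449296],
       [  0.        , 475.87357597, 240.84869585],
       [  0.        ,   0.        ,   1.        ]]), 'R': array([[-0.8423848 , -0.53886393,  0.00367599],
       [-0.38366487,  0.59495014, -0.70628295],
       [ 0.37840337, -0.59637237, -0.70792011]]), 't': array([477.42462388, 277.1691031 , 855.1924834 ])}
```

View pics/scene0.png

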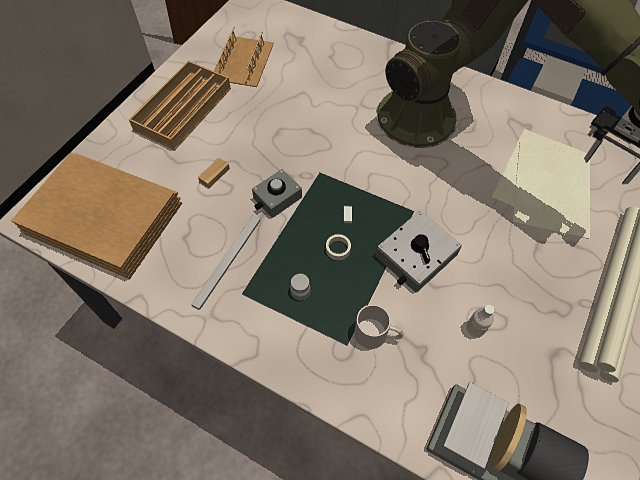

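View pics/side0.png

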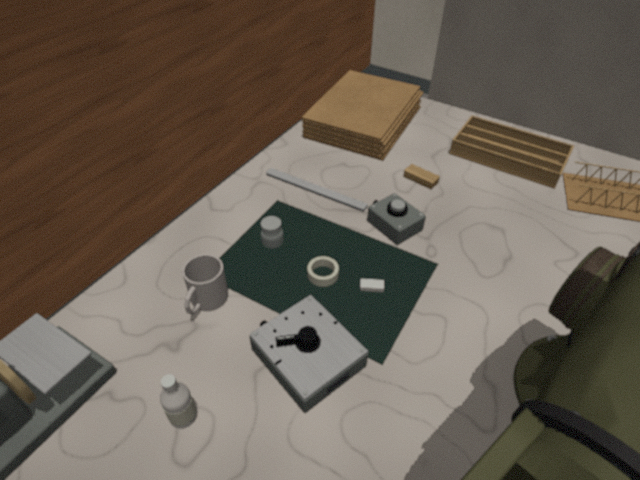

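The scene view shows the selector box at about (420,248), its lever pointing down-right to (427,262), and the start station at (277,190). In the side view they are at (308,340) and (397,210). Next I'll enlarge both.

Run:
```python
import cv2,numpy as np
a=cv2.imread("pics/scene0.png");b=cv2.imread("pics/side0.png")
f=lambda i,x,y,w,h,k:cv2.resize(i[y:y+h,x:x+w],(w*k,h*k),interpolation=cv2.INTER_CUBIC)
m=np.zeros((600,800,3),np.uint8)
m[:400,:400]=f(a,370,200,100,100,4); m[:480,400:]=f(b,245,290,100,120,4)
m[400:,:200]=f(a,250,165,50,50,4); m[400:,200:400]=f(b,375,187,50,50,4)
cv2.imwrite("pics/m0.png",m)
```

```text
(no output)
```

View pics/m0.png

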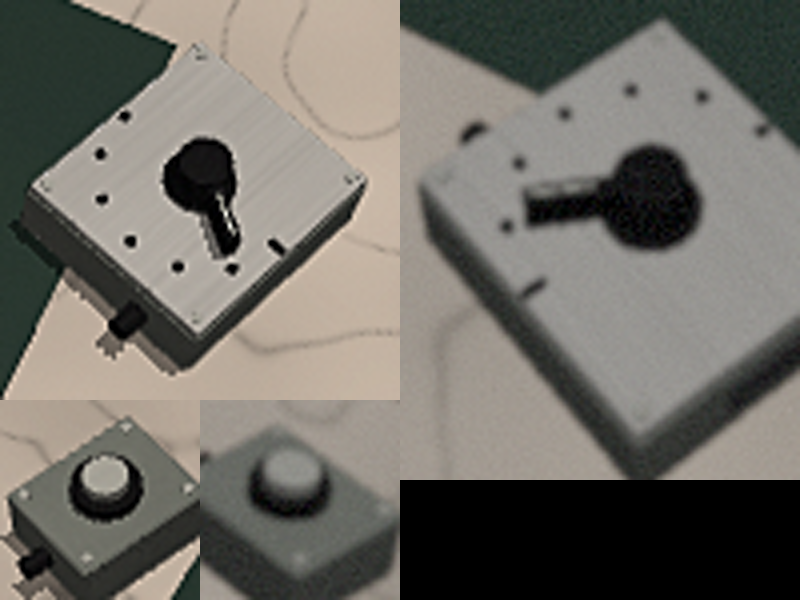

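The lever stands at the first stud. In the scene crop the off bar is at (276,246) and the studs run (232,268), (178,266), (130,241), (101,199), (100,153), (124,116). Now I'll work out positions from these.

```bash
cat > h.py <<'E'
import numpy as np
from rig import vision
def ray(n,uv,z,p=None):
    p=p or vision.camera_params(n); C=-p["R"].T@p["t"]
    d=p["R"].T@np.linalg.solve(p["mtx"],[uv[0],uv[1],1]); return C+d*(z-C[2])/d[2]
E
python3 - <<'E'
from h import *
from scipy.optimize import least_squares
sc=[(276,246),(232,268),(178,266),(130,241),(101,199),(100,153),(124,116)]
si=[(535,287),(506,226),(519,162),(565,113),(630,90),(702,96),(762,130)]
S=[("scene",[(370+(u-1.5)/4,200+(v-1.5)/4) for u,v in sc]),("side",[(245+(u-401.5)/4,290+(v-1.5)/4) for u,v in si])]
for n,L in S:
    P=np.array([ray(n,p,55)[:2] for p in L])
    def f(q):
        a=q[2]+np.pi/2-np.arange(7)*np.pi/6
        return (P-q[:2]-66*np.c_[np.cos(a),np.sin(a)]).ravel()
    r=least_squares(f,[P[:,0].mean(),P[:,1].mean(),0]); print(n,r.x,np.degrees(r.x[2]),np.abs(r.fun).max())
print(ray("scene",(370+228/4,200+243/4),80), ray("side",(245+127/4,290+190/4),80))
print("btn",ray("scene",(250+103/4,165+73/4),68),ray("side",(375+93/4,187+69/4),68))
E
```

```text
scene [ 4.61193366e+02  2.02932863e+02 -3.13247356e-01] -17.9477514160556 0.41179404313978907
side [ 4.60094670e+02  2.03685016e+02 -3.14982302e-01] -18.04715655119044 0.4709267109991302
[509.66276439 240.63868436  80.        ] [500.74993634 240.37753407  80.        ]
btn [ 485.13884754 -219.52013194   68.        ] [ 483.1571751  -218.36679339   68.        ]
```

{"name": "drive_tool", "arguments": {"steps": [[[0, 0, 0, -0.63, -0.302, 0, 1], [0, 0, 0, -0.63, -0.302, 0, 1], [0, 0, 0, -0.63, -0.302, 0, 1], [0, 0, 0, -0.63, -0.302, 0, 1], [0, 0, 0, -0.63, -0.302, 0, 1], [0, 0, 0, -0.63, -0.302, 0, 1], [0, 0, 0, -0.63, -0.302, 0, 1], [0, 0, 0, -0.63, -0.302, 0, 1]]]}}

```text
clock: 0.77
eef_pos: [302.0, 393.2, 216.3]
tcp_rot: [0.117, 0.993, -0.0, -0.0]
force: [0.1, -0.1, -0.7]
width: 0.471
gripper_force: 0.0
```

{"name": "drive_tool", "arguments": {"steps": [[[0, 0, 0, -0.63, -0.302, 0, 1], [0, 0, 0, -0.63, -0.302, 0, 1], [0, 0, 0, -0.63, -0.302, 0, 1], [0, 0, 0, -0.63, -0.302, 0, 1], [0, 0, 0, -0.63, -0.302, 0, 1], [0, 0, 0, -0.63, -0.302, 0, 1], [0, 0, 0, -0.63, -0.302, 0, 1], [0, 0, 0, -0.63, -0.302, 0, 1]]]}}

```text
clock: 1.43
eef_pos: [475.7, 252.5, 216.2]
tcp_rot: [0.117, 0.993, -0.0, -0.0]
force: [0.1, 0.1, -0.7]
width: 0.005
gripper_force: 0.0
```

{"name": "drive_tool", "arguments": {"steps": [[[0, 0, 0.72, 0, 0, 0.25, 1], [0, 0, 0.72, 0, 0, 0.25, 1], [0, 0, 0.72, 0, 0, 0.25, 1], [0, 0, 0.72, 0, 0, 0.25, 1], [0, 0, 0.72, 0, 0, 0.25, 1], [0, 0, 0.72, 0, 0, 0.25, 1], [0, 0, 0.72, 0, 0, 0.25, 1], [0, 0, 0.72, 0, 0, 0.25, 1]]]}}

```text
clock: 2.1
eef_pos: [474.7, 253.5, 135.7]
tcp_rot: [0.408, 0.913, -0.0, -0.0]
force: [-0.2, 0.2, -0.1]
width: 0.003
gripper_force: 0.0
```

{"name": "drive_tool", "arguments": {"steps": [[[0, 0, 0, 0, 0, 0.3, 1], [0, 0, 0, 0, 0, 0.3, 1], [0, 0, 0, 0, 0, 0.3, 1], [0, 0, 0, 0, 0, 0.3, 1], [0, 0, 0, 0, 0, 0.28, 1], [0, 0, 0, 0, 0, 0, 1]]]}}

```text
clock: 2.6
eef_pos: [473.9, 253.1, 75.0]
tcp_rot: [0.406, 0.914, -0.001, -0.001]
force: [-0.1, 0.0, -0.3]
width: 0.003
gripper_force: 0.0
```

Run:
```python
from rig import get_state, vision
import cv2,numpy as np
a=vision.camera("scene");b=vision.camera("side")
f=lambda i,x,y:cv2.resize(i[y:y+100,x:x+100],(400,400),interpolation=cv2.INTER_CUBIC)
cv2.imwrite("pics/m1.png",np.hstack([f(a,370,200),f(b,245,290)]))
```

```text
(no output)
```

View pics/m1.png

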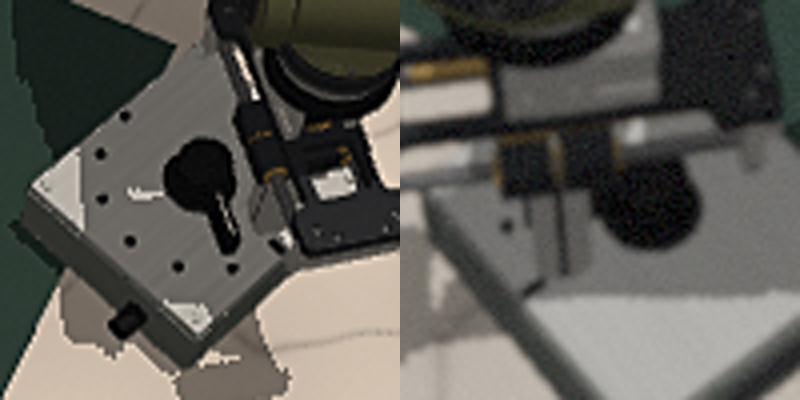

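The fingertip stands clear on the counter-clockwise side of the lever (scene crop about (262,215)), with the lever at (228,235). Closing in on the lever now.

{"name": "drive_tool", "arguments": {"steps": [[[0, 0, 0, -0.07, 0, 0, 1], [0, 0, 0, -0.07, 0, 0, 1], [0, 0, 0, -0.07, 0, 0, 1], [0, 0, 0, -0.07, 0, 0, 1], [0, 0, 0, -0.07, 0, 0, 1], [0, 0, 0, 0, 0, 0, 1]]]}}

```text
clock: 3.2
eef_pos: [484.6, 243.1, 77.5]
tcp_rot: [0.407, 0.914, 0.0, -0.0]
force: [-1.3, 3.0, 1.0]
width: 0.007
gripper_force: 1.2
```

{"name": "drive_tool", "arguments": {"steps": [[[0, 0, 0.5, -0.058, 0.0155, 0, 1], [0, 0, 0.5, -0.058, 0.0155, 0, 1], [0, 0, 0.5, -0.058, 0.0155, 0, 1], [0, 0, 0.5, -0.058, 0.0155, 0, 1]]]}}

```text
clock: 3.53
eef_pos: [492.0, 237.5, 77.5]
tcp_rot: [0.501, 0.866, 0.0, 0.0]
force: [1.0, 0.8, 0.2]
width: 0.008
gripper_force: 0.9
```

{"name": "drive_tool", "arguments": {"steps": [[[0, 0, 0.5, -0.058, 0.0155, 0, 1], [0, 0, 0.5, -0.058, 0.0155, 0, 1], [0, 0, 0.5, -0.058, 0.0155, 0, 1], [0, 0, 0.5, -0.058, 0.0155, 0, 1], [0, 0, 0.5, -0.058, 0.0155, 0, 1], [0, 0, 0.5, -0.058, 0.0155, 0, 1], [0, 0, 0.5, -0.058, 0.0155, 0, 1], [0, 0, 0.5, -0.058, 0.0155, 0, 1]]]}}

```text
clock: 4.2
eef_pos: [502.7, 221.9, 77.2]
tcp_rot: [0.67, 0.743, 0.0, -0.0]
force: [0.1, 4.4, -1.1]
width: 0.004
gripper_force: 1.6
```

{"name": "drive_tool", "arguments": {"steps": [[[0, 0, 0.5, -0.058, 0.0155, 0, 1], [0, 0, 0.5, -0.058, 0.0155, 0, 1], [0, 0, 0.5, -0.058, 0.0155, 0, 1], [0, 0, 0.5, -0.058, 0.0155, 0, 1], [0, 0, 0.5, -0.058, 0.0155, 0, 1], [0, 0, 0.5, -0.058, 0.0155, 0, 1], [0, 0, 0.5, -0.058, 0.0155, 0, 1], [0, 0, 0, 0, 0, 0, 1]]]}}

```text
clock: 4.87
eef_pos: [506.2, 204.9, 77.2]
tcp_rot: [0.794, 0.608, -0.0, 0.0]
force: [0.8, 1.0, -1.1]
width: 0.002
gripper_force: 0.0
```

{"name": "drive_tool", "arguments": {"steps": [[[0, 0, 0.5, -0.058, 0.0155, 0, 1], [0, 0, 0.5, -0.058, 0.0155, 0, 1], [0, 0, 0.5, -0.058, 0.0155, 0, 1], [0, 0, 0.5, -0.058, 0.0155, 0, 1], [0, 0, 0.4, -0.046, 0.012, 0, 1], [0, 0, 0.4, -0.046, 0.012, 0, 1], [0, 0, 0.4, -0.046, 0.012, 0, 1], [0, 0, 0, 0, 0, 0, 1]]]}}

```text
clock: 5.53
eef_pos: [503.9, 190.0, 77.2]
tcp_rot: [0.884, 0.468, -0.0, 0.0]
force: [0.5, -1.2, -0.1]
width: 0.007
gripper_force: 0.0
```

{"name": "drive_tool", "arguments": {"steps": [[[0, 0, 0.4, -0.046, 0.012, 0, 1], [0, 0, 0.4, -0.046, 0.012, 0, 1], [0, 0, 0.4, -0.046, 0.012, 0, 1], [0, 0, 0, 0, 0, 0, 1]]]}}

```text
clock: 5.87
eef_pos: [501.7, 184.8, 77.2]
tcp_rot: [0.911, 0.412, -0.0, 0.0]
force: [0.0, 0.3, 1.0]
width: 0.007
gripper_force: 0.0
```

{"name": "drive_tool", "arguments": {"steps": [[[0, 0, 0, 0.1, 0, 0, 1], [0, 0, 0, 0.15, 0, 0, 1], [0, 0, 0, 0.15, 0, 0, 1], [0, 0, 0, 0, 0, -0.5, 1], [0, 0, 0, 0, 0, -0.7, 1], [0, 0, 0, 0, 0, -0.7, 1], [0, 0, 0, 0, 0, -0.7, 1], [0, 0, 0, 0, 0, 0, 1]]]}}

```text
clock: 6.53
eef_pos: [514.5, 198.1, 186.8]
tcp_rot: [0.911, 0.413, 0.004, 0.0]
force: [1.0, 0.1, 0.9]
width: 0.003
gripper_force: 0.0
```

Run:
```python
from rig import get_state, vision
import cv2,numpy as np
a=vision.camera("scene");b=vision.camera("side")
f=lambda i,x,y:cv2.resize(i[y:y+100,x:x+100],(400,400),interpolation=cv2.INTER_CUBIC)
cv2.imwrite("pics/m2.png",np.hstack([f(a,370,200),f(b,245,290)]))
```

```text
(no output)
```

View pics/m2.png

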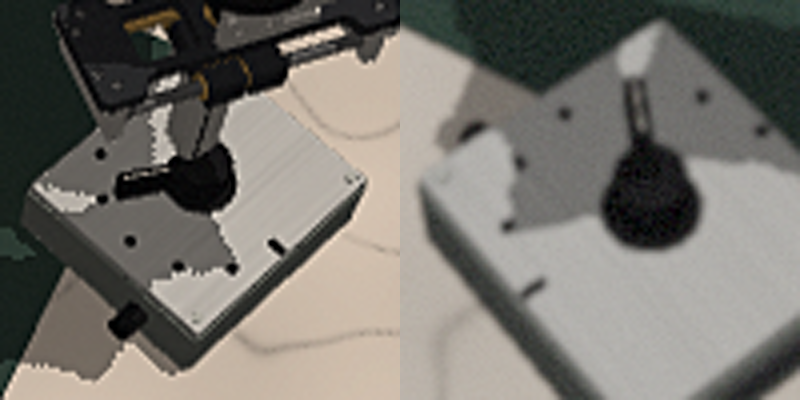

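The lever rests at the fourth stud in both views: scene crop (101,199), side crop (630,90). The finger is clear, so on to the button.

{"name": "drive_tool", "arguments": {"steps": [[[0, 0, 0, -0.52, 0.394, 0, 1], [0, 0, 0, -0.52, 0.394, 0, 1], [0, 0, 0, -0.52, 0.394, 0, 1], [0, 0, 0, -0.52, 0.394, 0, 1], [0, 0, 0, -0.52, 0.394, 0, 1], [0, 0, 0, -0.52, 0.394, 0, 1], [0, 0, 0, -0.52, 0.394, 0, 1], [0, 0, 0, -0.52, 0.394, 0, 1]]]}}

```text
clock: 7.3
eef_pos: [496.6, -12.3, 179.9]
tcp_rot: [0.911, 0.412, -0.001, -0.001]
force: [1.0, -0.1, -0.3]
width: 0.005
gripper_force: 0.0
```

{"name": "drive_tool", "arguments": {"steps": [[[0, 0, 0, -0.52, 0.394, 0, 1], [0, 0, 0, -0.52, 0.394, 0, 1], [0, 0, 0, -0.52, 0.394, 0, 1], [0, 0, 0, -0.52, 0.394, 0, 1], [0, 0, 0, -0.52, 0.394, 0, 1], [0, 0, 0, -0.52, 0.394, 0, 1], [0, 0, 0, -0.52, 0.394, 0, 1], [0, 0, 0, -0.52, 0.394, 0, 1]]]}}

```text
clock: 7.97
eef_pos: [481.4, -220.5, 179.8]
tcp_rot: [0.911, 0.412, -0.001, -0.001]
force: [-0.7, 0.8, -0.9]
width: 0.003
gripper_force: 0.0
```

{"name": "drive_tool", "arguments": {"steps": [[[0, 0, 0, 0, 0, 0.45, 1], [0, 0, 0, 0, 0, 0.45, 1], [0, 0, 0, 0, 0, 0.45, 1], [0, 0, 0, 0, 0, 0.45, 1], [0, 0, 0, 0, 0, 0.4, 1], [0, 0, 0, 0, 0, 0, 1]]]}}

```text
clock: 8.47
eef_pos: [480.1, -218.4, 89.1]
tcp_rot: [0.911, 0.412, -0.002, -0.003]
force: [-1.2, 0.3, 0.1]
width: 0.006
gripper_force: 0.0
```

Run:
```python
from rig import get_state, vision
import cv2,numpy as np
print(get_state()["eef_pos"])
a=vision.camera("scene");b=vision.camera("side")
f=lambda i,x,y:cv2.resize(i[y:y+100,x:x+100],(400,400),interpolation=cv2.INTER_CUBIC)
cv2.imwrite("pics/m3.png",np.hstack([f(a,228,142),f(b,348,160)]))
```

```text
[ 480.10209082 -218.43486245   89.06429213]
```

View pics/m3.png

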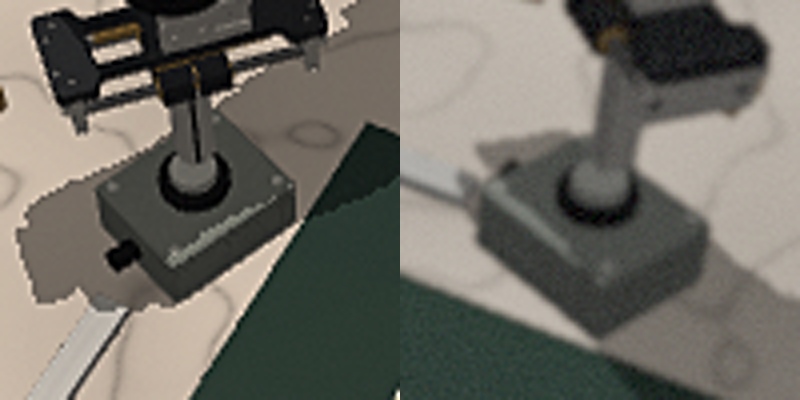

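The closed fingertip is above the button (scene crop (195,170), side crop (605,175)) and about 4 mm short in x. I'll correct that, then press.

{"name": "drive_tool", "arguments": {"steps": [[[0, 0, 0, 0.057, 0.083, 0, 1], [0, 0, 0, 0, 0, 0.1, 1], [0, 0, 0, 0, 0, 0.1, 1], [0, 0, 0, 0, 0, 0.05, 1], [0, 0, 0, 0, 0, 0.05, 1], [0, 0, 0, 0, 0, 0.05, 1], [0, 0, 0, 0, 0, 0, 1]]]}}

```text
clock: 9.15
eef_pos: [485.8, -219.9, 79.2]
tcp_rot: [0.911, 0.412, 0.0, 0.0]
force: [-0.9, 0.7, 4.1]
width: 0.007
gripper_force: 1.8
```

{"name": "drive_tool", "arguments": {"steps": [[[0, 0, 0, 0, 0, 0.05, 1], [0, 0, 0, 0, 0, 0.05, 1], [0, 0, 0, 0, 0, 0, 1], [0, 0, 0, 0, 0, 0, 1]]]}}

```text
clock: 9.48
eef_pos: [486.0, -220.1, 76.9]
tcp_rot: [0.911, 0.412, 0.0, 0.0]
force: [-7.6, 5.2, 23.0]
width: 0.006
gripper_force: 11.4
```

Run:
```python
from rig import get_state, vision
import cv2,numpy as np
a=vision.camera("scene");b=vision.camera("side");s=get_state();print(s["eef_pos"],s["force"],s["wrist_torque"])
f=lambda i,x,y:cv2.resize(i[y:y+50,x:x+50],(400,400),interpolation=cv2.INTER_CUBIC)
cv2.imwrite("pics/m4.png",np.hstack([f(a,250,165),f(b,373,182)]))
```

```text
[ 486.01684457 -220.05117213   76.89995143] [-7.78154174  4.46053374 23.91099634] [ 0.94556816  1.69251722 -0.0120936 ]
```

View pics/m4.png

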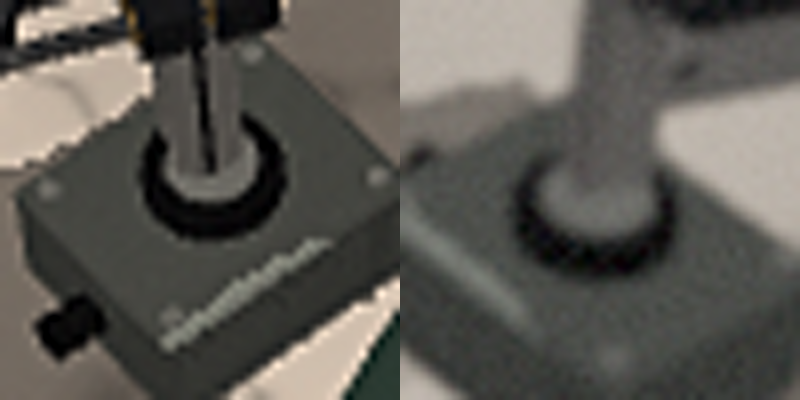

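The fingers stand on the steel cap, which is sunk flush in its collar (scene crop (210,180), no side wall visible). The force is a hard 24 N against a 5 N spring, so it is fully down. Releasing now.

{"name": "drive_tool", "arguments": {"steps": [[[0, 0, 0, 0, 0, -0.2, 1], [0, 0, 0, 0, 0, -0.4, 1], [0, 0, 0, 0, 0, -0.6, 1], [0, 0, 0, 0, 0, -0.6, 1], [0, 0, 0, 0, 0, -0.6, 1], [0, 0, 0, 0, 0, -0.4, 1], [0, 0, 0, 0, 0, 0, 1], [0, 0, 0, 0, 0, 0, 1]]]}}

```text
clock: 10.25
eef_pos: [485.8, -220.0, 187.1]
tcp_rot: [0.911, 0.412, 0.0, 0.0]
force: [0.4, -0.7, -0.1]
width: 0.002
gripper_force: 0.0
```

Run:
```python
from rig import get_state, vision
import cv2,numpy as np
a=vision.camera("scene");b=vision.camera("side")
print(get_state()["eef_pos"],get_state()["force"])
f=lambda i,x,y,w:cv2.resize(i[y:y+w,x:x+w],(400,300),interpolation=cv2.INTER_CUBIC)
cv2.imwrite("pics/m5.png",np.vstack([np.hstack([f(a,250,165,50),f(b,373,182,50)]),np.hstack([f(a,370,200,100),f(b,245,290,100)])]))
```

```text
[ 485.29790102 -219.75431822  185.79786637] [-0.51211111 -0.40118517 -0.41131976]
```

View pics/m5.png

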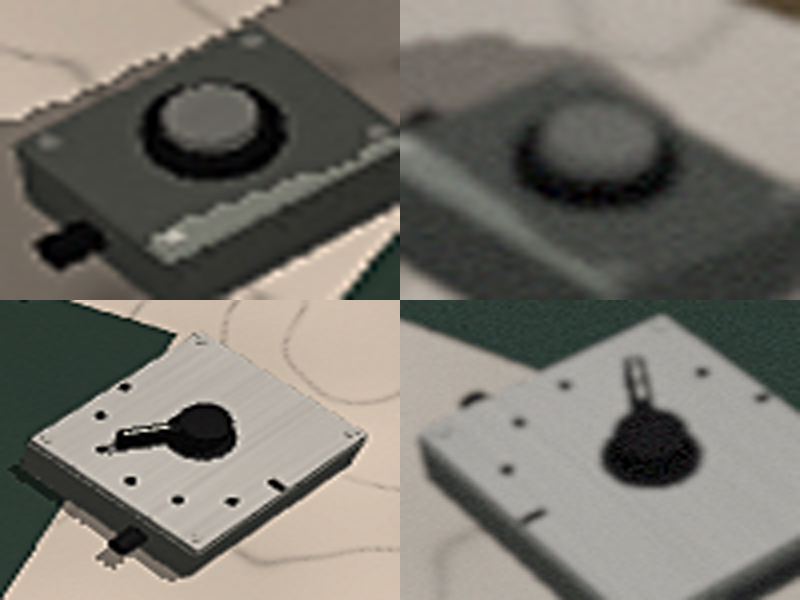

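The button is back up (scene crop (210,115)). The lever is still at stud four in both views, and the arm is clear.

```bash
python3 -c "
from rig import job
print(job.close_job())"
```

```text
the job is handed in; nothing more can be done
None
```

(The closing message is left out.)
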